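Blank off the tilted sensor port for a dark reading

ROBOT

A 6-joint arm with a two-finger parallel gripper is mounted at the origin on the work surface. World frame = base frame: x ahead of the robot, y to its left, z up, the work surface at z = 0. Lengths are in m, angles in degrees, forces in N, time in s.
With the tool pointing down it reaches from about 0.325 to 0.85 m from the base axis. Payload 4.4 kg.
Tool frame: the origin (TCP) lies at the very end of the fingers, on their centre line; the grasp point (between the pads) lies 19 mm behind it (bot.pinch_z is the distance from the TCP to the grasp point, in m); z points along the fingers, y is the direction in which the jaws open and shut (so a half turn about z gives the same grasp; the last joint's range is limited). The gripper opens to 94 mm and grips with 3 to 60 N. Pads are 16 mm wide; open, the fingers measure 119 mm over their backs; the gripper's body (75 mm by 177 mm) begins 78 mm behind the grasp point.
Start: joints at [-73.482, 11.837, 88.321, -0, 79.842, -8.623], TCP at [0.244, -0.521, 0.205] pointing down, gripper open.
Joint ranges: [-156.59, 156.59], [-49.26, 127.26], [12.9, 141.05], [-63.56, 243.56], [4.71, 150.69], [-161.64, 161.64]. Speed limits (degrees/s): [159.86, 159.86, 180, 180, 180, 180].

INTERFACE

Orientations are given as [roll, pitch, yaw] about the fixed x, y, z axes, in that order (R = Rz(yaw) Ry(pitch) Rx(roll)).
In Python, from bench import bot gives the robot as it stands. The module is installed in compiled form; this text tells all that it offers.
- The arm moves only by the tool move_arm, never from a script. Its argument "targets" is a list of rows, each a list of 4 numbers: the shift along the tool's x, y, z in mm, then the turn about the tool's z in rad. A call has 1 to 20 rows; each row shifts and turns the commanded pose from where the row before left it, along the tool's axes as they then stand; what a row does not reach is not made up. A row lasts 1/8 s, in which the tool goes at most 62.5 mm and 10.7 degrees, less where a joint would pass 70% of its speed; a pose out of reach is approached as far as the arm can. A call is refused whole if a number of a shift passes 62.5 or a number of a turn 0.188, either way. A call with a gripper value outside its range is refused whole. "claw" is the finger opening in mm, from 0 to 94, set as the call begins (left out, the last holds). The fingers move at their own pace and stop on an object; the grip force is fixed at half the most. Time passes only in rows, so rows that do not move let the fingers close. It gives the time, the measured TCP pose, the force and the opening at its end, in the units of the state.
- bot.get_state(): the state, without advancing time (a new reading comes with each control period).
- bot.snapshot(name): name is "side" or "top"; returns (picture, depth): 400x640x3 uint8, red, green, blue; 400x640 float32, m along the optical axis (not along the pixel's ray), 0 where there is no reading.
- bot.calibration(name): a dict with "fx", "fy", "cx", "cy" (pixels), "rvec" (rotation vector, rad) and "tvec" (3), from world to camera coordinates, as OpenCV has them. Camera axes: x right, y down, z forward; pixel columns grow to the right and rows downward; lengths in m; the calibration is good to about 2 mm. A picture is of the moment at which its call begins. calibration takes no time and is no camera call.
- bot.finish_job(): hands the job in, once; it reports no verdict.
The state is a dict: "t": time; "joints": joint angles; "qvel": joint speeds; "joint_efforts": joint torques, N m; "tcp_pos": TCP position; "tool_rot": TCP orientation; "wrist_force": force on the tool from outside, world axes, zero at the start; "ft_torque": the same for the moment, N m; "finger_gap": finger opening in m.
Only numpy, scipy, OpenCV 4.12 (cv2) and the standard library are available. Lean on these libraries where they do the work, as an engineer would, in place of code of your own. Each camera call takes 0.05 s, during which the arm holds its last target. There are 200 camera calls.

TASK

Set the bench radiometer up for its dark reading: turn the offset dial anticlockwise, fully back to its zero stop, then take the black blanking plate by its orange grip and hold it flush over the sensor port of the tilted head, square to the sloping seal ring, centred on it and pressing the sprung ring in part of the way. Do not shift the head's tilt, push hard on it or disturb the other things on the bench. Finish while still holding the plate pressed flush on the port; do not let go.

Things in the scene. Friction and masses are not known exactly. Their poses are not given: they have to be found in the camera images.
- dial (a joint): Turns of the offset dial in rad: 0 at its zero stop, growing as it is turned clockwise seen from above (to 5.5). It starts at 0.5 to 1.2. Turning it anticlockwise seen from above brings it back to the hard stop at 0; it stays where it is left and turns easily (0.04 N m).
- dial_grip (a point): On the upright axis of the offset dial, 24 mm above the radiometer's top panel and 12 mm below the knob's top. The dial is a black round knob, 30 mm in diameter and 30 mm tall, on a flat aluminium skirt 47 mm in diameter and 6 mm thick that turns with it. The point turns with the dial.
- port (a point): Centre of the outer end face of the black seal ring around the sensor port. Own z = outward normal, leaning towards the robot (own -x of the radiometer) by 0.25 to 0.6 rad from vertical; own y = along the level tilt axis; own +x = up the slope. Ring 58 mm outer, 44 mm inner diameter, about 0.15 m above the bench, 44 mm from the tilt axis; it moves with the ring.
- seal (a joint): How far the sprung seal ring is pushed into the head, in m: 0 at rest, 0.008 fully in. It gives straight along the port's normal: about 2 N to start and 1 N more per mm.
- plate_grip (a point): Centre of the orange grip of the blanking plate, 28 mm above the plate's underside. The plate is black, 84 x 84 x 5 mm, about 140 g, lying flat on the bench. The grip stands upright on the middle of its top: 12 mm thick (own y), 44 mm long (own x), reaching from 5 to 50 mm above the underside. Own z = up out of the plate.
- plate_face (a point): Centre of the flat underside of the blanking plate, the face that goes against the seal ring; own z points from it to the grip. 28 mm below plate_grip.
- plate: The blanking plate itself; origin at the centre of its underside, as plate_face.
- multimeter: Bystander: yellow multimeter lying flat, 175 x 88 x 40 mm; origin under its centre. Leave it alone.
- cleaner: Bystander: white lens-cleaner bottle with blue cap, standing, 38 mm in diameter, 115 mm tall; origin under its centre. Leave it alone.
- parts_tray: Bystander: blue two-compartment parts tray, 80 x 110 x 30 mm; origin under its centre. Leave it alone.
- radiometer: Bench radiometer: low white case with a blue band, 170 mm deep (own x), 330 mm wide (own y), top panel 62 mm above the bench, fixed; origin under its centre. Its front (own -x) faces the robot, turned up to 0.3 rad. On top: the dial at own x -30, y +85 mm (robot's left), the tilted sensor head in a steel yoke at own x 0, y -95 mm, tilt axis level along own y, 112 mm above the bench.
- flange (a point): Centre of the 74 mm wide front flange of the aluminium sensor head, 29 mm from the tilt axis and 15 mm below port along the normal; axes as port. Yoke arms stand beside the head at own y = +-48 mm, reaching 12 mm above the tilt axis. The head is clamped: it slips only at about 3 N m.

How it is judged (in metres and radians):
On the way, in this order (a step that is already met when the one before it is completed fails the run):
1. the offset dial is back at its zero stop (value of joint dial below 0.05 rad), for 0.3 s.
2. the plate is held flush and centred on the seal ring, which is pressed in (angle between the z axis of plate_face and the z axis of port, either way round below 0.05 rad and value of joint seal above 0.001 m and contact force between the fingers and plate above 2 N and distance between plate_face and port below 0.01 m), for 0.3 s.
At the end, for the whole second after the job is handed in: Dial within 0.05 rad of its zero stop; plate still gripped and at rest on the seal ring, within 0.05 rad (3 degrees) of its slope, underside within 2.5 mm of the ring's face, centres within 10 mm; ring pressed in 1 to 7.5 mm with 2.5 to 25 N (all of step 2 and value of joint dial below 0.05 rad and z of plate_face in the frame of port below 0.0025 m and value of joint seal below 0.0075 m and contact force between plate and radiometer between 2.5 and 25 N and linear speed of plate below 0.02 m/s); the arm keeps its last pose, push and grip.
It fails at once if the head's tilt was shifted (distance of flange from where it was at the start of the episode above 0.004 m).
It fails at once if the plate was pushed hard on the head (contact force between plate and radiometer above 40 N).
It fails at once if a bystander was disturbed (distance of any of multimeter, cleaner, parts_tray from where it was at the start of the episode above 0.02 m).
It also fails if it takes over 64 s, if anything falls off the work surface, if the arm or the gripper's body presses on something with over 40 N, if the wrist force passes 120 N, or if a joint passes its speed limit or range.

## Working session

There is one attempt and no reset: what is moved stays moved. The work goes in short steps, Python scripts to look and compute and a tool call to move; the robot and the scene stay as the last step left them, time stands still between calls to the robot, and variables do not carry over. Pictures are saved under pics/ and viewed, about 8 in all and at most 12, crops included, and the job is handed in when it is done.

Besides the shell and the picture viewer there is one more tool, called after ">>>" in YAML: its name, and indented under it one key for each argument. move_arm: Moves the arm, as the interface text tells. Its arguments: {"type":"object","properties":{"targets":{"type":"array"},"claw":{"type":"number"}},"required":["targets"]}

```bash
mkdir -p pics
cat > h.py <<'E'
import numpy as np, cv2
from bench import bot
def cam(n):
    c=bot.calibration(n);R=cv2.Rodrigues(np.array(c['rvec'],float))[0];return c,R,np.array(c['tvec'],float).ravel()
def cloud(n,d):
    c,R,t=cam(n);v,u=np.mgrid[:400,:640]
    P=np.stack([(u-c['cx'])/c['fx']*d,(v-c['cy'])/c['fy']*d,d],-1)
    return (P-t)@R
def snap(n,name):
    p,d=bot.snapshot(n);np.savez(f'{name}.npz',p=p,d=d);cv2.imwrite(f'pics/{name}.png',p[:,:,::-1]);return p,d
E
python3 - <<'E'
from h import *
for n in('top','side'):
    p,d=snap(n,n+'1');c,R,t=cam(n);print(n,c['fx'],'pos',-R.T@t,'axis',R[2],(d>0).mean())
a=[cv2.imread(f'pics/{n}1.png') for n in('top','side')]
s=bot.get_state();print({k:np.round(v,4) for k,v in s.items()})
E
```

```text
top 492.79043041607986 pos [0.29600526 0.0097587  1.31087576] axis [ 0.21457646 -0.00353651 -0.97670079] 0.9962734375
side 411.3645188463055 pos [0.28345313 0.94715849 0.72363276] axis [ 0.25721459 -0.80966553 -0.52752477] 0.996078125
{'t': np.float64(0.1), 'joints': array([-7.34837e+01,  1.18779e+01,  8.83961e+01, -2.50000e-03,
        7.98421e+01, -8.62210e+00]), 'qvel': array([ 0.0262, -0.1557, -0.3701, -0.0573,  0.0728, -0.0359]), 'joint_efforts': array([ 2.00000e-04, -3.71866e+01, -2.82294e+01,  7.01000e-02,
        3.11000e-02, -0.00000e+00]), 'tcp_pos': array([ 0.244 , -0.5198,  0.2044]), 'tool_rot': array([-1.798848e+02, -1.500000e-02,  2.513890e+01]), 'wrist_force': array([ 0.5966, -0.6225, -0.3357]), 'ft_torque': array([-0.0016, -0.0105,  0.0293]), 'finger_gap': np.float64(0.0939)}
```

View pics/top1.png

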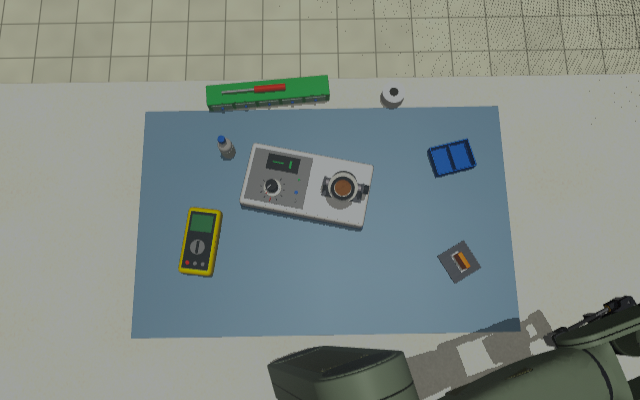

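View pics/side1.png

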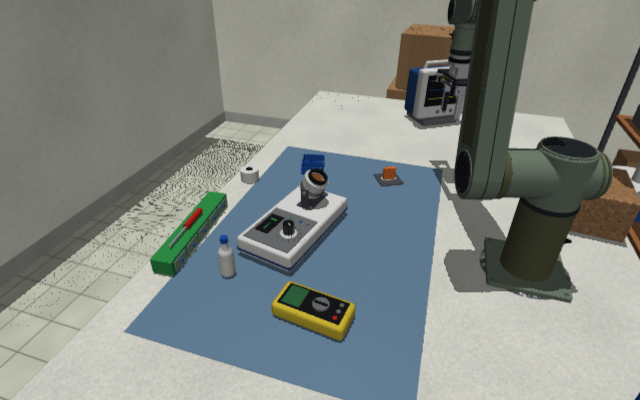

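Top view: dial at (272,187), head at (344,187), plate with orange grip at (459,261). In the side view they are at (288,230), (316,183) and (388,176). The tool can't be tilted, so the plate will have to swivel in the jaws about the jaw axis, which I'll line up with the tilt axis.

Run:
```python
from h import *
D={n:np.load(n+'1.npz') for n in('top','side')}
C={n:cloud(n,D[n]['d']) for n in D}
def ray(n,u,v):
    c,R,t=cam(n);d=R.T@np.array([(u-c['cx'])/c['fx'],(v-c['cy'])/c['fy'],1]);return -R.T@t,d
def tri(a,b):
    (o,d),(p,e)=ray('top',*a),ray('side',*b)
    s=np.linalg.lstsq(np.stack([d,-e],1),p-o,rcond=None)[0];x,y=o+s[0]*d,p+s[1]*e
    return (x+y)/2,np.linalg.norm(x-y)
for n in C:
    P=C[n];hsv=cv2.cvtColor(D[n]['p'],cv2.COLOR_RGB2HSV);H,S,V=[hsv[...,i].astype(int) for i in range(3)]
    box=(P[...,0]>.3)&(P[...,0]<.85)&(P[...,1]>-.5)&(P[...,1]<.45)
    print(n,'bench z',np.median(P[...,2][box&(H>95)&(H<115)&(S>60)]))
    o=(H>4)&(H<20)&(S>150)&box&(P[...,1]<-.15)
    v,u=np.nonzero(o);q=P[o];print(' orange px',u.mean(),v.mean(),'n',o.sum(),'med',np.median(q,0),'min',q.min(0),'max',q.max(0))
    t=q[q[:,2]>.04];print(' top grip',len(t),cv2.minAreaRect((t[:,:2]*1000).astype(np.float32)) if len(t)>3 else '')
    # plate
    c=np.median(q,0);near=(np.abs(P[...,0]-c[0])<.075)&(np.abs(P[...,1]-c[1])<.075)
    pl=near&(S<60)&(V<140);v,u=np.nonzero(pl);r=P[pl];print(' plate n',len(r),'z',np.median(r[:,2]),cv2.minAreaRect((r[:,:2]*1000).astype(np.float32)))
    # case top
    k=box&(P[...,2]>.055)&(P[...,2]<.068);m=cv2.morphologyEx(k.astype(np.uint8),cv2.MORPH_OPEN,np.ones((3,3)))
    nn,lab,st,_=cv2.connectedComponentsWithStats(m);i=1+st[1:,4].argmax();r=P[lab==i]
    print(' case',len(r),np.median(r[:,2]),cv2.minAreaRect((r[:,:2]*1000).astype(np.float32)))
    # tall stuff near case
    dk=box&(P[...,2]>.085)&(P[...,2]<.11)&(P[...,1]>-.02)&(P[...,1]<.2);r=P[dk];r=r[r[:,1]>.03]
    print(' knob',len(r),r.min(0) if len(r) else'',r.max(0) if len(r) else '',np.median(r,0) if len(r) else '')
# enlargements
a=cv2.resize(D['top']['p'][140:235,235:380],None,fx=5,fy=5,interpolation=2)[:,:,::-1]
b=cv2.resize(D['side']['p'][160:215,270:350],None,fx=7,fy=7,interpolation=2)[:,:,::-1]
cv2.imwrite('pics/cropT.png',a);cv2.imwrite('pics/cropS.png',b);print(a.shape,b.shape)
```

```text
top bench z 0.001464659511860298
 orange px 463.4938271604938 259.5432098765432 n 81 med [ 0.40981624 -0.35521397  0.05008385] min [ 0.39038541 -0.38114838  0.00071058] max [ 0.43365876 -0.341427    0.05655412]
 top grip 77 ((409.1722717285156, -354.73529052734375), (42.498069763183594, 13.561908721923828), 29.550281524658203)
 plate n 850 z 0.005724415952507476 ((409.6534729003906, -355.94384765625), (83.96813201904297, 88.36135864257812), 29.760047912597656)
 case 6218 0.061512684667079195 ((613.4071044921875, 44.29833984375), (328.3680114746094, 168.38128662109375), 77.88626861572266)
 knob 118 [0.58651545 0.11827419 0.08652211] [0.61753585 0.14861163 0.10492806] [0.60111402 0.13272314 0.09798868]
side bench z -0.0004244545331945387
 orange px 388.67424242424244 172.52272727272728 n 132 med [ 0.4105888  -0.35021131  0.02770903] min [ 0.39102213 -0.36435923  0.00567032] max [ 0.43024653 -0.3378351   0.0512889 ]
 top grip 34 ((408.8877868652344, -350.0510559082031), (40.95023727416992, 9.132525444030762), 26.931570053100586)
 plate n 196 z 0.0040440298999539145 ((418.38470458984375, -366.67401123046875), (82.10570526123047, 119.64405059814453), 29.337675094604492)
 case 3406 0.06006840822978047 ((616.4104614257812, 44.27830505371094), (328.2889099121094, 169.00205993652344), 77.6902084350586)
 knob 98 [0.58950946 0.11636036 0.08508515] [0.61897082 0.14831053 0.09905842] [0.60308292 0.13859303 0.0958501 ]
(475, 725, 3) (385, 560, 3)
```

View pics/cropT.png

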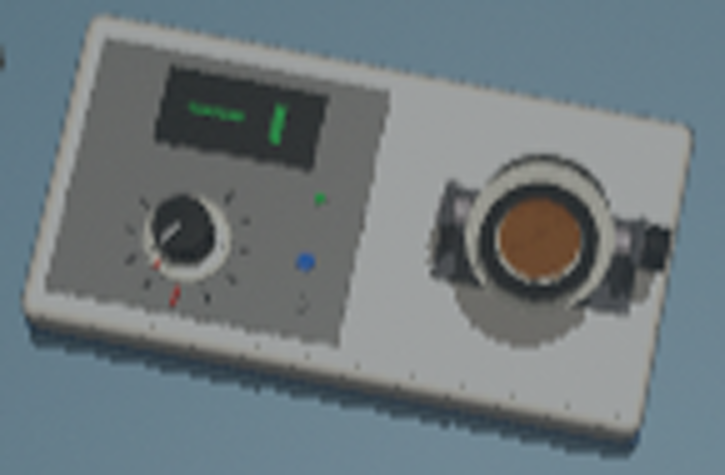

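View pics/cropS.png

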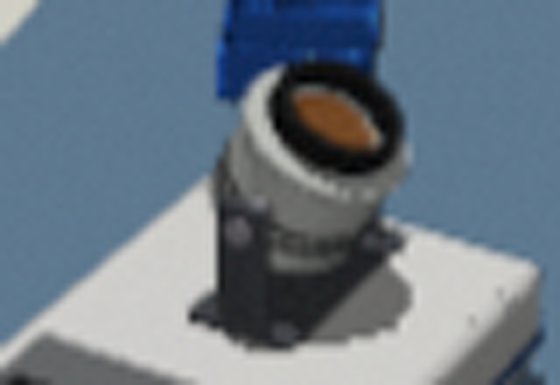

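The top crop shows the dial knob at about (185,235) with a white pointer, and the red zero mark on the panel at (175,295). The side crop shows the black ring around the orange window, tilted towards the robot. The case has a yaw of about -12.2°. Both views put the dial near (602,133) mm, which agrees with the layout in the text. Next I'll fit the ring.

Run:
```python
from h import *
yaw=np.radians(-12.2);ex=np.array([np.cos(yaw),np.sin(yaw),0]);ey=np.array([-ex[1],ex[0],0]);
ax=np.array([.5949,-.0485,.112])
for n in('top','side'):
    Z=np.load(n+'1.npz');P=cloud(n,Z['d']);hsv=cv2.cvtColor(Z['p'],cv2.COLOR_RGB2HSV).astype(int);H,S,V=hsv[...,0],hsv[...,1],hsv[...,2]
    near=(np.linalg.norm((P-ax)[...,:2],axis=-1)<.07)&(P[...,2]>.115)
    orange=near&(H<20)&(S>100)
    loc=lambda q:np.stack([(q-ax)@ex,(q-ax)@ey,q[:,2]-.112],1)*1000
    ring=near&(V<75)
    nn,lab,st,ce=cv2.connectedComponentsWithStats(ring.astype(np.uint8));i=1+st[1:,4].argmax();ring=lab==i
    for nm,m in(('orange',orange),('ring',ring)):
        v,u=np.nonzero(m);q=loc(P[m]);c=np.median(q,0)
        A=np.c_[q[:,:2],np.ones(len(q))]
        w=np.ones(len(q),bool)
        for _ in range(6):
            k=np.linalg.lstsq(A[w],q[w,2],rcond=None)[0];r=q[:,2]-A@k;w=abs(r)<max(2,1.5*np.median(abs(r)))
        nrm=np.r_[-k[:2],1];nrm/=np.linalg.norm(nrm)
        print(n,nm,len(q),w.sum(),'px',u.mean().round(1),v.mean().round(1),'loc mean',q[w].mean(0).round(1),'min',q[w].min(0).round(1),'max',q[w].max(0).round(1),'n',nrm.round(3),'tilt',np.arctan2(-nrm[0],nrm[2]).round(3),'rms',r[w].std().round(2))
        hull=cv2.fitEllipse(cv2.convexHull(np.c_[u,v].astype(np.int32)));print('   ell',np.round(hull[0],1),np.round(hull[1],1))
```

```text
top orange 190 127 px 342.5 187.1 loc mean [-12.5  -0.2  28.5] min [-28.6 -19.3  20.7] max [ 3.4 18.5 37.7] n [-0.435  0.022  0.9  ] tilt 0.45 rms 1.35
   ell [342.5 187.1] [14.8 15.6]
top ring 190 132 px 342.0 188.1 loc mean [-18.5   1.1  40.8] min [-43.2 -27.7  27. ] max [ 6.4 27.8 53.7] n [-0.417  0.029  0.908] tilt 0.431 rms 1.51
   ell [342.2 188. ] [22.9 23.3]
side orange 59 37 px 317.1 177.1 loc mean [-15.4   4.   30.3] min [-36.9 -15.8  19.3] max [ 3.2 26.4 41.6] n [-0.288 -0.415  0.863] tilt 0.322 rms 1.15
   ell [316.8 176.6] [ 6.  12.6]
side ring 175 116 px 317.5 176.3 loc mean [-17.6   3.4  35.9] min [-41.6 -27.2  21.8] max [ 7.2 29.3 50.8] n [-0.412  0.03   0.911] tilt 0.424 rms 2.58
   ell [317.5 176.3] [15.4 19.9]
```

>>> move_arm:
  targets:
    - [37.6,-27.4,0,0]
    - [37.6,-27.4,0,0]
    - [37.6,-27.4,0,0]
    - [37.6,-27.4,0,0]
    - [37.6,-27.4,0,0]
    - [37.6,-27.4,0,0]
    - [37.6,-27.4,0,0]
    - [37.6,-27.4,0,0]
    - [37.6,-27.4,0,0]
    - [37.6,-27.4,0,0]
    - [37.6,-27.4,0,0]
    - [37.6,-27.4,0,0]
    - [37.6,-27.4,0,0]
    - [37.6,-27.4,0,0]
    - [37.6,-27.4,0,0]
    - [37.6,-27.4,0,0]
    - [0,0,0,0]
    - [0,0,0,0]
  claw: 70

```text
t: 2.35
tcp_pos: [0.6019, 0.1315, 0.2047]
tool_rot: [-180.0, 0.1, 25.2]
wrist_force: [-0.4, 0.3, 0.7]
finger_gap: 0.0698
```

>>> move_arm:
  targets:
    - [1.3,-1.4,30,0]
    - [0,0,30,0]
    - [0,0,30,0]
    - [0,0,20,0]
    - [0,0,15,0]
    - [0,0,6,0]
    - [0,0,0,0]

```text
t: 3.22
tcp_pos: [0.6035, 0.1337, 0.0746]
tool_rot: [180.0, -0.0, 25.1]
wrist_force: [-0.7, -0.1, 0.5]
finger_gap: 0.0699
```

>>> move_arm:
  targets:
    - [0,0,0,0]
    - [0,0,0,0]
    - [0,0,0,0]
    - [0,0,0,0]
    - [0,0,0,0]
    - [0,0,0,0]
  claw: 20

```text
t: 3.98
tcp_pos: [0.604, 0.1324, 0.0747]
tool_rot: [179.9, -0.0, 25.1]
wrist_force: [1.7, -4.9, 0.4]
finger_gap: 0.0295
```

>>> move_arm:
  targets:
    - [0,0,0,-0.1]
    - [0,0,0,-0.1]
    - [0,0,0,-0.1]
    - [0,0,0,-0.1]
    - [0,0,0,-0.1]
    - [0,0,0,-0.1]
    - [0,0,0,0]

```text
t: 4.85
tcp_pos: [0.6048, 0.1315, 0.0747]
tool_rot: [179.7, 0.1, 59.5]
wrist_force: [4.7, -6.5, -1.0]
finger_gap: 0.0297
```

```bash
python3 -c "
from h import *
s=bot.get_state();print(s['ft_torque'],s['wrist_force'],s['tool_rot'],s['joints'])"
```

```text
[-1.28886084 -0.65310336  0.06077766] [ 4.70950811 -6.54467944 -0.96456078] [1.79749241e+02 7.68041575e-02 5.95351034e+01] [ 4.37482754 24.4167659  88.3942624  -0.22406121 67.02719376 34.92671477]
```

>>> move_arm:
  targets:
    - [0,0,0,-0.1]
    - [0,0,0,-0.1]
    - [0,0,0,-0.1]
    - [0,0,0,0]

```text
t: 5.35
tcp_pos: [0.6055, 0.1316, 0.0747]
tool_rot: [179.7, 0.1, 76.6]
wrist_force: [5.4, -7.5, -3.1]
finger_gap: 0.0296
```

```bash
python3 -c "
from h import *
s=bot.get_state();print(s['ft_torque'],s['wrist_force'],s['tool_rot'],s['joints'])"
```

```text
[-1.19430349 -1.04674572 -0.49497878] [ 5.43929106 -7.47409623 -3.06144817] [1.79714423e+02 7.99750191e-02 7.66100072e+01] [ 4.35982166 24.43763026 88.37484485 -0.17740376 66.94002113 17.81875069]
```

>>> move_arm:
  targets:
    - [0,0,0,-0.1]
    - [0,0,0,-0.1]
    - [0,0,0,-0.1]
    - [0,0,0,0]
    - [0,0,0,0]
    - [0,0,0,0]

```text
t: 6.1
tcp_pos: [0.6059, 0.1325, 0.0747]
tool_rot: [179.7, 0.1, 93.8]
wrist_force: [6.7, -3.5, -3.8]
finger_gap: 0.0291
```

```bash
python3 -c "
from h import *
s=bot.get_state();print(s['ft_torque'],s['wrist_force'],s['tool_rot'])"
```

```text
[-0.84165816 -1.2811258  -0.37093835] [ 6.70072482 -3.48356743 -3.77350624] [1.79682795e+02 8.88048330e-02 9.37925859e+01]
```

>>> move_arm:
  targets:
    - [0,0,0,0]
    - [0,0,0,0]
    - [0,0,0,0]
  claw: 75

```text
t: 6.48
tcp_pos: [0.6027, 0.1342, 0.0743]
tool_rot: [-179.9, -0.0, 93.9]
wrist_force: [0.4, 0.9, -0.3]
finger_gap: 0.0556
```

>>> move_arm:
  targets:
    - [0,0,-10,0]
    - [0,0,-30,0]
    - [0,0,-40,0]
    - [0,0,-50,0]
    - [0,0,-30,0]

```text
t: 7.1
tcp_pos: [0.6044, 0.1341, 0.2388]
tool_rot: [179.7, -0.0, 93.9]
wrist_force: [0.4, 0.3, 0.2]
finger_gap: 0.0749
```

>>> move_arm:
  targets:
    - [-33.8,-16.3,0,0]
    - [-33.8,-16.3,0,0]
    - [-33.8,-16.3,0,0]
    - [-33.8,-16.3,0,0]
    - [-33.8,-16.3,0,0]
    - [-33.8,-16.3,0,0]
    - [-33.8,-16.3,0,0]
    - [-33.8,-16.3,0,0]
    - [-33.8,-16.3,0,0]
    - [-33.8,-16.3,0,0]
    - [-33.8,-16.3,0,0]
    - [-33.8,-16.3,0,0]
    - [-33.8,-16.3,0,0]
    - [-33.8,-16.3,0,0]
    - [0,0,20,0.14]
    - [0,0,20,0.14]
    - [0,0,20,0.14]
    - [0,0,20,0.14]
    - [0,0,0,0.14]
    - [0,0,0,0.14]

```text
t: 9.6
tcp_pos: [0.4078, -0.3536, 0.1548]
tool_rot: [180.0, -0.0, 45.5]
wrist_force: [-0.1, -0.3, 0.3]
finger_gap: 0.0753
```

>>> move_arm:
  targets:
    - [0,0,0,0.14]
    - [0,0,0,0.14]
    - [0,0,0,0]
  claw: 60

```text
t: 9.98
tcp_pos: [0.408, -0.3539, 0.1552]
tool_rot: [179.9, -0.0, 29.8]
wrist_force: [-0.5, 0.2, 0.5]
finger_gap: 0.0599
```

Run:
```python
from h import *
p,d=snap('top','top2');p2,d2=snap('side','side2')
a=cv2.resize(p[160:220,240:305],None,fx=7,fy=7,interpolation=2)[:,:,::-1]
b=cv2.resize(p2[130:210,340:420],None,fx=5,fy=5,interpolation=2)[:,:,::-1];b=cv2.copyMakeBorder(b,0,20,0,0,0)[:420]
cv2.imwrite('pics/c2.png',np.hstack([a,b]))
```

```text
(no output)
```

View pics/c2.png

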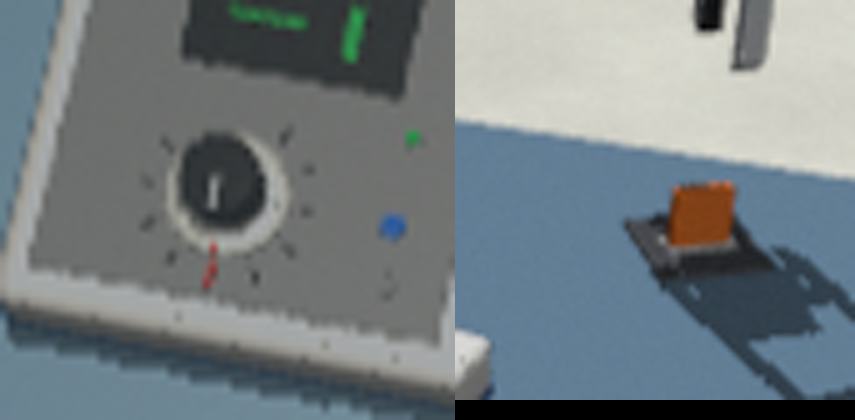

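The left crop shows the dial's pointer and red skirt mark, near (213,245), lined up with the panel's red zero mark, so the dial is back at zero. The right crop shows the plate flat on the bench. Next I'll grasp it.

>>> move_arm:
  targets:
    - [1.5,0.4,30,0]
    - [0,0,35,0]
    - [0,0,30,0]
    - [0,0,25,0]
    - [0,0,15,0]
    - [0,0,9,0]
    - [0,0,0,0]

```text
t: 10.95
tcp_pos: [0.4092, -0.3535, 0.0104]
tool_rot: [-180.0, 0.0, 29.7]
wrist_force: [0.2, 0.2, -0.2]
finger_gap: 0.0599
```

>>> move_arm:
  targets:
    - [0,0,0,0]
    - [0,0,0,0]
    - [0,0,0,0]
    - [0,0,0,0]
    - [0,0,0,0]
    - [0,0,0,0]
    - [0,0,0,0]
  claw: 2

```text
t: 11.82
tcp_pos: [0.4093, -0.3537, 0.0106]
tool_rot: [180.0, -0.0, 29.7]
wrist_force: [0.4, -0.3, 1.1]
finger_gap: 0.0117
```

>>> move_arm:
  targets:
    - [0,0,-5,0]
    - [0,0,-20,0]
    - [0,0,-40,0]
    - [0,0,-50,0]
    - [0,0,-50,0]
    - [0,0,-30,0]
    - [0,0,0,0]

```text
t: 12.7
tcp_pos: [0.4105, -0.3548, 0.2085]
tool_rot: [179.6, -0.1, 29.7]
wrist_force: [0.2, -0.9, -1.5]
finger_gap: 0.0115
```

Run:
```python
from h import *
s=bot.get_state();print(s['tcp_pos'],s['tool_rot'],s['joints'])
p,d=snap('side','side3')
P=cloud('side',d);hsv=cv2.cvtColor(p,cv2.COLOR_RGB2HSV).astype(int)
o=(hsv[...,0]<20)&(hsv[...,1]>150)&(np.linalg.norm(P-s['tcp_pos'],axis=-1)<.08);print(np.median(P[o],0),o.sum())
v,u=np.nonzero(o);cv2.imwrite('pics/c3.png',cv2.resize(p[max(0,int(v.mean())-50):int(v.mean())+40,int(u.mean())-60:int(u.mean())+60],None,fx=5,fy=5,interpolation=2)[:,:,::-1])
```

```text
[ 0.41047526 -0.35484345  0.20845155] [ 1.79642932e+02 -6.85277541e-02  2.97305489e+01] [-4.99859514e+01  7.50424256e+00  9.29902208e+01  3.74976300e-03
  7.91419708e+01  1.02830185e+01]
[ 0.42099729 -0.34365337  0.22251438] 69
```

View pics/c3.png

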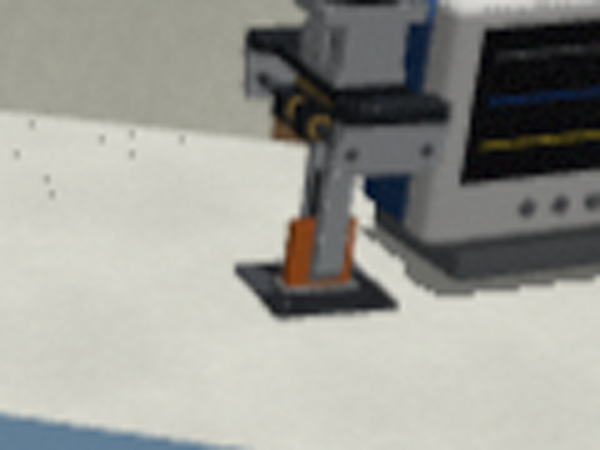

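The plate is held flat and square in the jaws. I'll now tilt it in the grip by pressing its far edge on the case's front top edge.

>>> move_arm:
  targets:
    - [0,0,0,0.146]
    - [0,0,0,0.146]
    - [0,0,0,0.146]
    - [0,0,0,0.146]
    - [0,0,0,0.147]
    - [0,0,0,0]

```text
t: 13.5
tcp_pos: [0.408, -0.3521, 0.2025]
tool_rot: [-179.8, 0.2, -12.1]
wrist_force: [0.2, 0.2, -1.5]
finger_gap: 0.012
```

>>> move_arm:
  targets:
    - [0,-15,0,0]
    - [0,-35,0,0]
    - [0,-35,0,0]
    - [0,-35,0,0]
    - [0,-35,0,0]
    - [0,-35,0,0]
    - [0,-35,0,0]
    - [0,-35,0,0]
    - [0,-35,0,0]
    - [0,-35,0,0]
    - [0,-35,0,0]
    - [0,-35,0,0]
    - [0.5,-13,0,0]
    - [0,0,0,0]
    - [0,0,0,0]

```text
t: 15.38
tcp_pos: [0.4963, 0.0494, 0.2052]
tool_rot: [180.0, 0.0, -12.2]
wrist_force: [-0.0, 0.5, -1.5]
finger_gap: 0.0122
```

>>> move_arm:
  targets:
    - [2,0,30,0]
    - [0,0,35,0]
    - [0,0,30,0]
    - [0,0,20,0]
    - [0,0,8,0]
    - [0,0,0,0]
    - [0,0,0,0]

```text
t: 16.25
tcp_pos: [0.4997, 0.0494, 0.0836]
tool_rot: [-180.0, -0.1, -12.2]
wrist_force: [0.6, -0.2, -1.3]
finger_gap: 0.0115
```

>>> move_arm:
  targets:
    - [0,0,2,0]
    - [0,0,2,0]
    - [0,0,2,0]
    - [0,0,2,0]
    - [0,0,2,0]
    - [0,0,2,0]
    - [0,0,0,0]

```text
t: 17.12
tcp_pos: [0.4988, 0.0497, 0.0706]
tool_rot: [-180.0, -0.0, -12.2]
wrist_force: [0.4, -0.2, -0.8]
finger_gap: 0.0121
```

>>> move_arm:
  targets:
    - [0,0,2,0]
    - [0,0,2,0]
    - [0,0,0,0]

```text
t: 17.5
tcp_pos: [0.4988, 0.0497, 0.0691]
tool_rot: [180.0, 0.0, -12.1]
wrist_force: [-8.3, -0.2, 16.7]
finger_gap: 0.0118
```

>>> move_arm:
  targets:
    - [0,0,1,0]
    - [0,0,1,0]
    - [0,0,0,0]

```text
t: 17.88
tcp_pos: [0.4989, 0.0497, 0.0676]
tool_rot: [180.0, -0.0, -12.1]
wrist_force: [-10.3, 0.1, 19.1]
finger_gap: 0.0116
```

```bash
cat >> h.py <<'E'
yaw=np.radians(-12.2);ex=np.array([np.cos(yaw),np.sin(yaw),0]);ey=np.array([-ex[1],ex[0],0])
def plate(n,name,zmin=.03):
    """fit the dark plate near the tool: tilt about ey, centre"""
    s=bot.get_state();p,d=snap(n,name);P=cloud(n,d);T=s['tcp_pos']
    q=(P-T);l=np.stack([q@ex,q@ey,q[...,2]],-1)*1000
    V=p.max(-1).astype(int);S=V-p.min(-1)
    m=(abs(l[...,0])<52)&(abs(l[...,1])<50)&(l[...,2]<22)&(l[...,2]>-45)&(S<40)&(V<110)
    m=cv2.erode(m.astype(np.uint8),np.ones((2,2)))>0
    q=l[m];A=np.c_[q[:,:2],np.ones(len(q))];w=np.ones(len(q),bool)
    for _ in range(10):
        k=np.linalg.lstsq(A[w],q[w,2],rcond=None)[0];r=q[:,2]-A@k;w=abs(r)<max(2,2*np.median(abs(r)))
    print(n,'n',len(q),w.sum(),'tilt',np.arctan(k[0]).round(3),'cross',np.arctan(k[1]).round(3),'z0',k[2].round(1),'min',q[w].min(0).round(),'max',q[w].max(0).round(),'rms',r[w].std().round(2))
    v,u=np.nonzero(m);return p,(int(u.mean()),int(v.mean()))
E
python3 - <<'E'
from h import *
plate('top','t4')
p,(u,v)=plate('side','s4')
cv2.imwrite('pics/c4.png',cv2.resize(p[v-50:v+40,u-60:u+60],None,fx=5,fy=5,interpolation=2)[:,:,::-1])
E
```

```text
top n 247 202 tilt 0.034 cross -0.019 z0 -4.4 min [-44. -39.  -9.] max [13. 38. -2.] rms 1.65
side n 404 286 tilt 0.052 cross 0.003 z0 -5.6 min [-42. -38. -10.] max [36. 43. -2.] rms 0.98
```

View pics/c4.png

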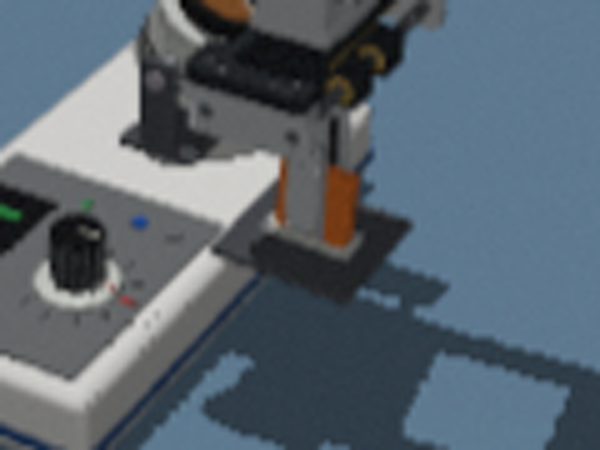

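The far edge of the plate rests on the case's front edge, near (235,250) in the crop, and the plate has started to swivel (about 0.05 rad). I'll keep pressing gently.

>>> move_arm:
  targets:
    - [0,0,1,0]
    - [0,0,1,0]
    - [0,0,1,0]
    - [0,0,0,0]

```text
t: 18.48
tcp_pos: [0.499, 0.0497, 0.0646]
tool_rot: [180.0, -0.0, -12.1]
wrist_force: [-9.9, 0.4, 18.6]
finger_gap: 0.0119
```

>>> move_arm:
  targets:
    - [0,0,1,0]
    - [0,0,1,0]
    - [0,0,1,0]
    - [0,0,0,0]

```text
t: 18.98
tcp_pos: [0.4992, 0.0497, 0.0616]
tool_rot: [180.0, -0.0, -12.1]
wrist_force: [-8.5, 1.0, 19.3]
finger_gap: 0.0117
```

Run:
```python
from h import *
plate('top','t5');plate('side','s5')
```

```text
top n 231 188 tilt 0.183 cross 0.006 z0 0.4 min [-44. -38. -11.] max [10. 38.  2.] rms 1.54
side n 426 319 tilt 0.158 cross 0.002 z0 -3.0 min [-43. -38. -12.] max [35. 43.  4.] rms 1.18
```

>>> move_arm:
  targets:
    - [0,0,-4,0]
    - [0,0,-4,0]
    - [-3,0,0,0]
    - [-3,0,0,0]
    - [0,0,2,0]
    - [0,0,2,0]
    - [0,0,2,0]
    - [0,0,0,0]

```text
t: 20.08
tcp_pos: [0.4927, 0.051, 0.0608]
tool_rot: [180.0, 0.0, -12.2]
wrist_force: [-3.0, 1.3, 3.3]
finger_gap: 0.0121
```

>>> move_arm:
  targets:
    - [0,0,1,0]
    - [0,0,1,0]
    - [0,0,1,0]
    - [0,0,0,0]

```text
t: 20.58
tcp_pos: [0.4927, 0.051, 0.0597]
tool_rot: [180.0, 0.0, -12.1]
wrist_force: [-8.4, 1.7, 16.6]
finger_gap: 0.0118
```

>>> move_arm:
  targets:
    - [0,0,1,0]
    - [0,0,1,0]
    - [0,0,0,0]

```text
t: 20.95
tcp_pos: [0.4929, 0.051, 0.0582]
tool_rot: [180.0, 0.0, -12.1]
wrist_force: [-9.2, -0.4, 19.4]
finger_gap: 0.012
```

```bash
sed -i 's/(V<110)/(V<85)/' h.py
python3 - <<'E'
from h import *
plate('top','t6');plate('side','s6')
E
```

```text
top n 217 177 tilt 0.189 cross -0.006 z0 -0.6 min [-44. -38. -12.] max [12. 38.  4.] rms 1.85
side n 293 236 tilt 0.198 cross 0.005 z0 -2.6 min [-42. -35. -13.] max [33. 43.  5.] rms 1.03
```

>>> move_arm:
  targets:
    - [0,0,1,0]
    - [0,0,1,0]
    - [0,0,1,0]
    - [0,0,0,0]

```text
t: 21.55
tcp_pos: [0.4931, 0.051, 0.0555]
tool_rot: [180.0, -0.0, -12.1]
wrist_force: [-11.2, -0.6, 21.0]
finger_gap: 0.012
```

>>> move_arm:
  targets:
    - [0,0,1,0]
    - [0,0,1,0]
    - [0,0,0,0]

```text
t: 21.92
tcp_pos: [0.4933, 0.0509, 0.0536]
tool_rot: [180.0, -0.0, -12.1]
wrist_force: [-10.6, 0.1, 21.7]
finger_gap: 0.0116
```

Run:
```python
from h import *
plate('top','t7');p,(u,v)=plate('side','s7')
cv2.imwrite('pics/c7.png',cv2.resize(p[v-50:v+40,u-60:u+60],None,fx=5,fy=5,interpolation=2)[:,:,::-1])
```

```text
top n 186 152 tilt 0.287 cross -0.005 z0 -1.5 min [-42. -38. -17.] max [12. 38.  4.] rms 1.82
side n 314 241 tilt 0.332 cross 0.006 z0 -3.1 min [-40. -37. -18.] max [33. 42. 10.] rms 1.0
```

View pics/c7.png

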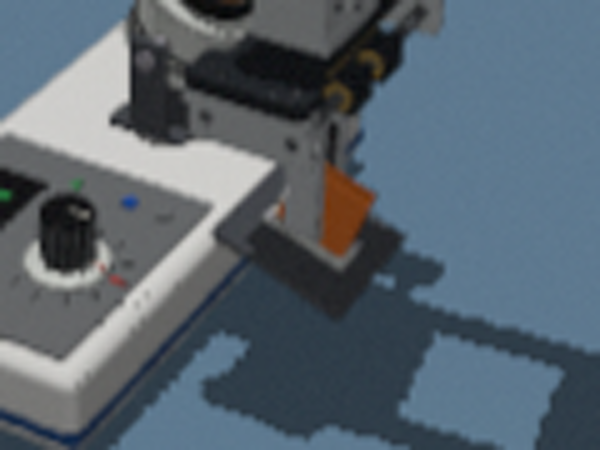

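It works: the plate is clearly tilted in the jaws, by about 0.32 rad. About 4 mm more should reach 0.43.

>>> move_arm:
  targets:
    - [0,0,1,0]
    - [0,0,1,0]
    - [0,0,1,0]
    - [0,0,0.5,0]
    - [0,0,0,0]

```text
t: 22.65
tcp_pos: [0.494, 0.0508, 0.0503]
tool_rot: [180.0, -0.1, -12.1]
wrist_force: [-9.4, -0.4, 21.0]
finger_gap: 0.0116
```

>>> move_arm:
  targets:
    - [0,0,-5,0]
    - [-10,0,-10,0]
    - [0,0,-30,0]
    - [0,0,-50,0]
    - [0,0,-50,0]
    - [0,0,-20,0]
    - [0,0,0,0]
    - [0,0,0,0]

```text
t: 23.65
tcp_pos: [0.4815, 0.0533, 0.2103]
tool_rot: [180.0, 0.2, -12.2]
wrist_force: [0.1, -0.1, -1.8]
finger_gap: 0.0121
```

Run:
```python
from h import *
print(bot.get_state()['tcp_pos']);plate('top','t8');plate('side','s8')
```

```text
[0.48153977 0.05325689 0.21027446]
top n 233 198 tilt 0.458 cross -0.001 z0 0.0 min [-39. -37. -21.] max [15. 38.  9.] rms 1.55
side n 335 290 tilt 0.436 cross 0.002 z0 -4.1 min [-38. -38. -23.] max [35. 43. 13.] rms 1.01
```

>>> move_arm:
  targets:
    - [10,8,0,0]
    - [20,17,0,0]
    - [20,17,0,0]
    - [20,17,0,0]
    - [20.8,17.5,0,0]
    - [0,0,0,0]
    - [0,0,0,0]

```text
t: 24.62
tcp_pos: [0.5553, -0.0409, 0.2113]
tool_rot: [-180.0, 0.1, -12.2]
wrist_force: [-0.1, 0.1, -1.3]
finger_gap: 0.0117
```

Run:
```python
from h import *
s=bot.get_state();T=s['tcp_pos'];print(T,s['tool_rot'])
out=[]
for n in('top','side'):
    p,(u,v)=plate(n,n+'9')
    u=min(max(u,50),590);v=min(max(v,45),355);out.append(cv2.resize(p[v-45:v+45,u-45:u+45],None,fx=4.4,fy=4.4,interpolation=2)[:,:,::-1])
    # plate extents: in-plane coords for points within 2.5mm of the plane tilt .44
    d=np.load(n+'9.npz')['d'];P=cloud(n,d)-T;l=np.stack([P@ex,P@ey,P[...,2]],-1)*1000
    V=p.max(-1).astype(int);m=(V<100)&(abs(l[...,0])<60)&(abs(l[...,1])<60)&(abs(l[...,2]+4-.47*l[...,0])<4)
    q=l[m];a=q[:,0]*np.cos(.44)+q[:,2]*np.sin(.44)
    print(n,len(a),'inplane x',np.percentile(a,[0,1,3,50,97,99,100]).round(1),'y',np.percentile(q[:,1],[0,1,3,97,99,100]).round(1))
cv2.imwrite('pics/c9.png',np.hstack(out))
```

```text
[ 0.5552566  -0.04087739  0.21132163] [-1.79974640e+02  9.41107384e-02 -1.21920732e+01]
top n 357 290 tilt 0.432 cross -0.005 z0 -1.2 min [-40. -42. -22.] max [23. 39. 10.] rms 1.6
top 309 inplane x [-45.2 -44.7 -44.1 -28.2  22.5  27.1  30.1] y [-42.4 -41.9 -41.   39.8  40.9  41.5]
side n 262 215 tilt 0.442 cross -0.0 z0 -3.8 min [-38. -35. -23.] max [33. 43. 12.] rms 0.99
side 362 inplane x [-43.7 -43.5 -42.7 -10.8  37.   38.1  38.6] y [-42.7 -37.5 -34.4  41.6  42.4  45. ]
```

View pics/c9.png

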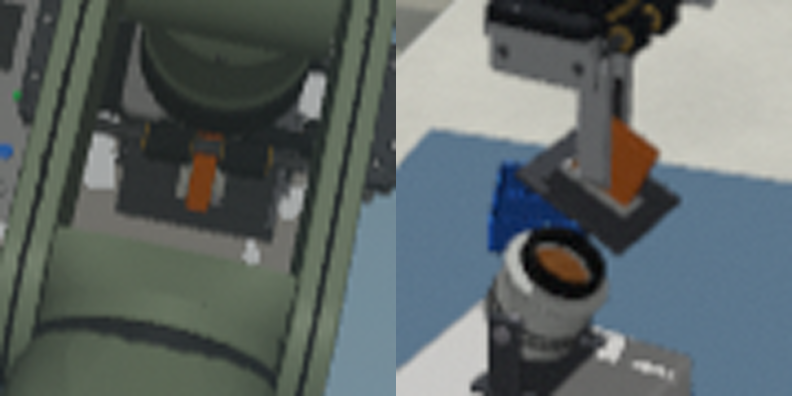

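The side crop shows the plate about parallel to the ring and above it. Both views put the plate's tilt at 0.43–0.44, against 0.43 for the port. I'll approach along the normal.

>>> move_arm:
  targets:
    - [3.3,-1,8.4,0]
    - [3.3,0,8.4,0]
    - [3.3,0,8.4,0]
    - [3.3,0,8.4,0]
    - [3.3,0,8.3,0]
    - [0,0,0,0]
    - [0,0,0,0]

```text
t: 25.6
tcp_pos: [0.5721, -0.0433, 0.1702]
tool_rot: [-180.0, -0.0, -12.2]
wrist_force: [-0.1, -0.1, -1.4]
finger_gap: 0.0119
```

>>> move_arm:
  targets:
    - [0.8,0,1.8,0]
    - [0.8,0,1.8,0]
    - [0.8,0,1.8,0]
    - [0.8,0,1.8,0]
    - [0,0,0,0]
    - [0,0,0,0]

```text
t: 26.35
tcp_pos: [0.5751, -0.044, 0.1629]
tool_rot: [-180.0, 0.0, -12.2]
wrist_force: [0.1, -0.6, -2.2]
finger_gap: 0.012
```

Free-air force reads about -1.4 N in z. I'll continue in 1 mm steps.

>>> move_arm:
  targets:
    - [0.4,0,0.9,0]
    - [0.4,0,0.9,0]
    - [0,0,0,0]

```text
t: 26.72
tcp_pos: [0.5758, -0.0441, 0.1609]
tool_rot: [-180.0, 0.0, -12.2]
wrist_force: [0.6, 0.3, -1.5]
finger_gap: 0.0118
```

>>> move_arm:
  targets:
    - [0.4,0,0.9,0]
    - [0.4,0,0.9,0]
    - [0,0,0,0]

```text
t: 27.1
tcp_pos: [0.5766, -0.0443, 0.1594]
tool_rot: [-180.0, 0.0, -12.2]
wrist_force: [-1.2, -0.1, 0.1]
finger_gap: 0.012
```

>>> move_arm:
  targets:
    - [0.4,0,0.9,0]
    - [0,0,0,0]
    - [0,0,0,0]

```text
t: 27.48
tcp_pos: [0.5771, -0.0444, 0.1585]
tool_rot: [180.0, -0.0, -12.2]
wrist_force: [-1.2, -0.0, 1.1]
finger_gap: 0.012
```

>>> move_arm:
  targets:
    - [0.4,0,0.9,0]
    - [0.4,0,0.9,0]
    - [0,0,0,0]
    - [0,0,0,0]

```text
t: 27.98
tcp_pos: [0.5779, -0.0446, 0.1568]
tool_rot: [180.0, -0.0, -12.2]
wrist_force: [-2.0, 1.1, 2.5]
finger_gap: 0.0118
```

>>> move_arm:
  targets:
    - [0.4,0,0.9,0]
    - [0.4,0,0.9,0]
    - [0,0,0,0]
    - [0,0,0,0]

```text
t: 28.48
tcp_pos: [0.5788, -0.0448, 0.155]
tool_rot: [180.0, -0.0, -12.2]
wrist_force: [-2.8, -0.3, 4.9]
finger_gap: 0.0117
```

Run:
```python
from h import *
s=bot.get_state();print(s['tcp_pos'],s['wrist_force'],s['ft_torque'])
out=[]
for n in('top','side'):
    p,(u,v)=plate(n,n+'10')
    u=min(max(u,50),590);v=min(max(v,45),355);out.append(cv2.resize(p[v-45:v+45,u-45:u+45],None,fx=4.4,fy=4.4,interpolation=2)[:,:,::-1])
cv2.imwrite('pics/c10.png',np.hstack(out))
```

```text
[ 0.57876666 -0.04476368  0.15497676] [-2.83816285 -0.33890889  4.94741955] [ 0.07776953  0.30718948 -0.00051482]
top n 222 188 tilt 0.436 cross 0.005 z0 -1.1 min [-32. -42. -18.] max [26. 39. 10.] rms 1.73
side n 274 210 tilt 0.441 cross 0.009 z0 -4.1 min [-37. -37. -24.] max [34. 43. 13.] rms 1.14
```

View pics/c10.png

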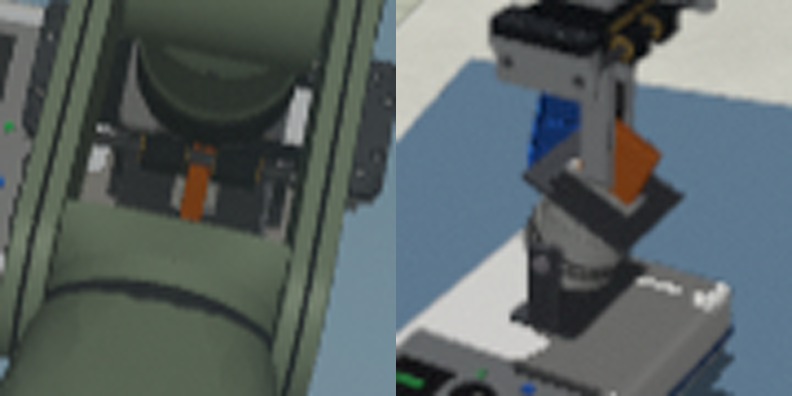

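The plate is seated on the ring, and force rises by about 1 N/mm along the normal. The moment suggests contact sits towards the upper rim. I'll press the ring briefly near its end so the plate settles flush, then back off.

>>> move_arm:
  targets:
    - [0.4,0,0.9,0]
    - [0.4,0,0.9,0]
    - [0.4,0,0.9,0]
    - [0,0,0,0]

```text
t: 29.08
tcp_pos: [0.5799, -0.045, 0.1526]
tool_rot: [180.0, -0.0, -12.2]
wrist_force: [-3.3, 0.6, 6.2]
finger_gap: 0.0119
```

```bash
python3 -c "
from h import *
s=bot.get_state();print(s['ft_torque'],s['wrist_force'])"
```

```text
[ 0.10548206  0.49852378 -0.03259424] [-3.29591594  0.57839415  6.17747771]
```

>>> move_arm:
  targets:
    - [0.2,0,0.5,0]
    - [0.2,0,0.5,0]
    - [0,0,0,0]

```text
t: 29.45
tcp_pos: [0.5802, -0.0451, 0.152]
tool_rot: [180.0, -0.0, -12.2]
wrist_force: [-4.3, 0.8, 8.9]
finger_gap: 0.0117
```

```bash
python3 -c "
from h import *
s=bot.get_state();print(s['ft_torque'],s['wrist_force'])"
```

```text
[0.11682342 0.71748155 0.00768146] [-4.26495147  0.77865997  8.86709286]
```

>>> move_arm:
  targets:
    - [0.2,0,0.5,0]
    - [0.2,0,0.5,0]
    - [0,0,0,0]

```text
t: 29.82
tcp_pos: [0.5803, -0.0451, 0.1519]
tool_rot: [180.0, 0.0, -12.1]
wrist_force: [-6.9, 1.4, 12.7]
finger_gap: 0.0122
```

```bash
python3 -c "
from h import *
s=bot.get_state();print(s['ft_torque'],s['wrist_force'])"
```

```text
[0.23503898 1.12208238 0.02201654] [-6.86213428  1.42371062 12.71767205]
```

>>> move_arm:
  targets:
    - [0.2,0,0.5,0]
    - [0,0,0,0]
    - [0,0,0,0]

```text
t: 30.2
tcp_pos: [0.5803, -0.0451, 0.1519]
tool_rot: [180.0, 0.0, -12.1]
wrist_force: [-9.2, 2.1, 15.8]
finger_gap: 0.0116
```

```bash
python3 -c "
from h import *
s=bot.get_state();print(s['ft_torque'],s['wrist_force'])
plate('top','t11');plate('side','s11')"
```

```text
[ 0.32345566  1.36918065 -0.0503393 ] [-9.15224269  2.07755824 15.83026986]
top n 202 160 tilt 0.373 cross -0.007 z0 -2.5 min [-30. -42. -16.] max [23. 38.  8.] rms 1.55
side n 282 204 tilt 0.434 cross 0.007 z0 -4.2 min [-38. -35. -23.] max [33. 43. 12.] rms 0.95
```

>>> move_arm:
  targets:
    - [-0.4,0,-1,0]
    - [-0.4,0,-1,0]
    - [-0.4,0,-1,0]
    - [-0.4,0,-0.9,0]
    - [-0.4,0,-0.9,0]
    - [0,0,0,0]
    - [0,0,0,0]
    - [0,0,0,0]
    - [0,0,0,0]

```text
t: 31.42
tcp_pos: [0.579, -0.0448, 0.1545]
tool_rot: [180.0, -0.0, -12.2]
wrist_force: [-2.5, 0.6, 5.8]
finger_gap: 0.0117
```

Run:
```python
from h import *
s=bot.get_state();print(s['tcp_pos'],s['ft_torque'],s['wrist_force'])
plate('top','t12');p,(u,v)=plate('side','s12')
cv2.imwrite('pics/c12.png',cv2.resize(p[v-25:v+35,u-35:u+35],None,fx=8,fy=8,interpolation=2)[:,:,::-1])
```

```text
[ 0.57895871 -0.04481595  0.15451057] [0.10003531 0.34444678 0.04874483] [-2.50853391  0.62327103  5.796688  ]
top n 214 169 tilt 0.414 cross -0.003 z0 -1.3 min [-31. -42. -17.] max [26. 39. 12.] rms 1.6
side n 262 213 tilt 0.438 cross 0.015 z0 -4.0 min [-38. -37. -23.] max [34. 43. 12.] rms 1.2
```

View pics/c12.png

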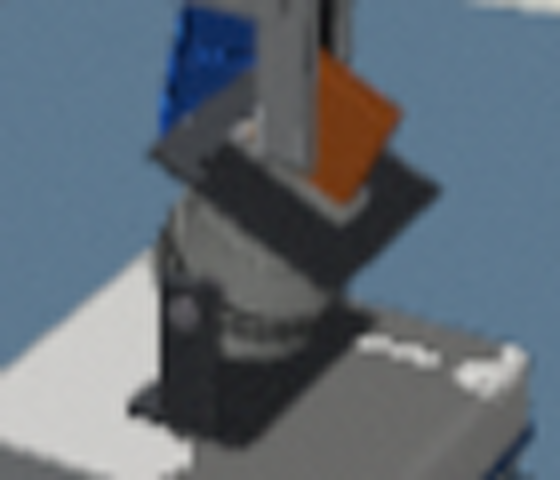

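The plate is seated on the ring in the view, with no visible gap at (180,190)–(330,290). I'll refine the ring's tilt from the saved unobstructed frames and compare it with the plate.

Run:
```python
from h import *
ax=np.array([.5949,-.0485,.112])
for f in('top1','top2','t4','side1','side2','side3','s8'):
    n='top' if f[0]=='t' else 'side'
    Z=np.load(f+'.npz');p=Z['p'];P=cloud(n,Z['d'])-ax;l=np.stack([P@ex,P@ey,P[...,2]],-1)*1000
    V=p.max(-1).astype(int);S=V-p.min(-1);res=[]
    for nm,m0,off in(('ring',(V<90)&(S<40),0),('window',(S>50)&(p[...,0]>p[...,2]),None)):
        th=.43;b=44.
        for it in range(8):
            t=np.array([np.cos(th),0,np.sin(th)]);nn=np.array([-np.sin(th),0,np.cos(th)])
            a=l@t;h=l@nn;r=np.hypot(a,l[...,1])
            m=m0&(r<(31 if nm=='ring' else 21))&(abs(h-(b if it else (44 if off==0 else 32)))<(4 if it else 9))
            if m.sum()<12:break
            k=np.polyfit(a[m],h[m],1);th+=np.arctan(k[0]);b=k[1]
        res.append((nm,int(m.sum()),round(th,3),round(b,1),'h sd',h[m].std().round(2),'ctr a,y',((a[m].max()+a[m].min())/2).round(1),((l[...,1][m].max()+l[...,1][m].min())/2).round(1)))
    print(f,*res)
    # case-top control tilt along ex
    m=(abs(l[...,2]+50)<4)&(abs(l[...,0])<80)&(l[...,1]>-60)&(l[...,1]<20)&(V>130)
    if m.sum()>50:print('   case slope',np.polyfit(l[...,0][m],l[...,2][m],1)[0].round(3),m.sum())
```

```text
top1 ('ring', 182, np.float64(0.444), np.float64(45.0), 'h sd', np.float64(1.93), 'ctr a,y', np.float64(0.2), np.float64(-0.2)) ('window', 166, np.float64(0.506), np.float64(30.6), 'h sd', np.float64(1.89), 'ctr a,y', np.float64(1.7), np.float64(-0.4))
   case slope -0.0 768
top2 ('ring', 175, np.float64(0.439), np.float64(44.1), 'h sd', np.float64(1.83), 'ctr a,y', np.float64(0.4), np.float64(-0.2)) ('window', 165, np.float64(0.483), np.float64(30.6), 'h sd', np.float64(1.91), 'ctr a,y', np.float64(0.6), np.float64(-0.4))
   case slope -0.001 777
t4 ('ring', 177, np.float64(0.451), np.float64(44.3), 'h sd', np.float64(1.95), 'ctr a,y', np.float64(0.1), np.float64(-0.5)) ('window', 165, np.float64(0.472), np.float64(30.4), 'h sd', np.float64(1.89), 'ctr a,y', np.float64(0.1), np.float64(-0.5))
   case slope -0.002 653
side1 ('ring', 106, np.float64(0.429), np.float64(40.4), 'h sd', np.float64(2.05), 'ctr a,y', np.float64(-0.7), np.float64(1.1)) ('window', 37, np.float64(0.424), np.float64(27.7), 'h sd', np.float64(1.29), 'ctr a,y', np.float64(1.1), np.float64(-8.1))
   case slope 0.001 244
side2 ('ring', 97, np.float64(0.44), np.float64(40.9), 'h sd', np.float64(2.0), 'ctr a,y', np.float64(0.4), np.float64(0.5)) ('window', 37, np.float64(0.427), np.float64(28.5), 'h sd', np.float64(1.38), 'ctr a,y', np.float64(1.1), np.float64(-6.2))
   case slope 0.001 245
side3 ('ring', 86, np.float64(0.463), np.float64(41.2), 'h sd', np.float64(1.95), 'ctr a,y', np.float64(0.9), np.float64(0.1)) ('window', 38, np.float64(0.47), np.float64(28.1), 'h sd', np.float64(1.21), 'ctr a,y', np.float64(2.7), np.float64(-6.7))
   case slope -0.001 253
s8 ('ring', 87, np.float64(0.494), np.float64(40.2), 'h sd', np.float64(1.97), 'ctr a,y', np.float64(1.9), np.float64(0.3)) ('window', 38, np.float64(0.461), np.float64(27.8), 'h sd', np.float64(1.04), 'ctr a,y', np.float64(2.2), np.float64(-9.2))
   case slope 0.002 242
```

Ring tilt over seven frames is mostly 0.43–0.46, with one outlier at 0.49. The plate is at 0.414 (top) and 0.438 (side), so the mismatch is probably 0.01–0.03 rad. The push is about 7 N, with the ring roughly 5 mm in and the centres within about 2 mm. Handing in.

Run:
```python
from h import *
s=bot.get_state();print(s['t'],s['tcp_pos'],s['wrist_force'],s['finger_gap'],abs(s['qvel']).max())
print(bot.finish_job())
```

```text
31.525 [ 0.57896453 -0.04480399  0.15454176] [-1.81474955  0.20983442  4.74643752] 0.012106017579245513 0.14317118043446964
the job is handed in; nothing more can be done
None
```

I turned the offset dial back to its zero stop and handed the job in at about 31.5 s, with the plate still gripped and pressed on the seal ring. No verdict was reported.

**How the plate was tilted:** the tool only points straight down. I tilted the plate in the jaws by pressing its far edge on the case's front edge, at about 24 N at most. I then set it on the ring along the ring's normal, pressed to the end of its travel at about 20 N, and backed off.

| Last check | Result |
|---|---|
| Dial | Pointer and red skirt mark lined up with the red zero mark, seen in the picture taken right after turning; the stop was also felt as torque |
| Push on the ring | About 7 N at the last full check; the final reading was about 6 N |
| Ring travel | About 4–5 mm of 8, worked out from force and arm position |
| Centring | Plate and ring centres within about 2 mm by calculation |
| Grip | Fingers 12 mm apart on the grip, arm still |

**What is less certain:**
- **Plate tilt:** it measured 0.44 rad in the side view but 0.41 in the top view, where the arm hides much of the plate.
- **Ring tilt:** most frames gave 0.43 to 0.46 rad, with one outlier at 0.49. The mismatch with the plate is probably 0.01 to 0.03 rad, inside the 0.05 limit but not measured directly.
- **Contact on the ring:** the wrist moment hinted that the plate bears more on the upper part of the ring.
- **Head and other objects:** I did not measure the head's tilt or the other objects' positions again at the end. Forces stayed low and nothing else was touched knowingly.

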